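# Staple remover from behind the desk supplies

## Robot

A 7-joint arm with a two-finger parallel gripper is mounted at the origin on a cart in front of the work surface, level with it; the furniture and walls round the work are solid. World frame = base frame: x ahead of the robot, y to its left, z up, the work surface at z = 0. Lengths are in m, angles in rad, forces in N, time in s.
With the tool pointing down it reaches from about 0.425 to 0.875 m from the base axis. Payload 9.9 kg.
Tool frame: the origin (TCP) lies between the finger pads; the fingertips stand 14 mm ahead of it and the grasp point (between the pads) lies 5 mm behind it (robot.tcp_to_tips is the distance from the TCP to the fingertips, in m); z points along the fingers, y is the line along which they close (so a half turn about z gives the same grasp; the last joint's range is limited). The gripper opens to 85 mm and grips with 20 to 120 N. Pads are 22 mm wide; open, the fingers measure 114 mm over their backs; the gripper's body (76 mm by 85 mm) begins 54 mm behind the grasp point. The pads swing forward as they close: fully open they stand 13 mm farther back than shut.
Start: joints at [1.153, 0.576, 0.025, 1.437, -0.015, 1.129, -0.057], TCP at [0.221, -0.638, 0.245] pointing down, gripper open.
Joint ranges: [-2.76, 2.76], [-0.34, 2.15], [-1.52, 1.57], [0.19, 2.46], [-1.09, 4.23], [0.17, 1.99], [-2.82, 2.82]. Speed limits (rad/s): [2.22, 2.22, 3.01, 3.01, 3.14, 3.14, 3.14].

## Interface

Orientations are given as a rotation vector (axis times angle).
In Python, from workcell import robot gives the robot as it stands. The module is installed in compiled form; this text tells all that it offers.
- The arm moves only by the tool drive_tool, never from a script. Its argument "motion" is a list that holds one entry, the list of rows, each a list of 7 numbers: the shift along the tool's x, y, z each as a share of 300 mm, from -1 to 1, then the turn, a rotation vector about the tool's x, y, z each as a share of 2 pi rad, from -1 to 1, then the opening, from 0 (shut) to 1 (fully open). A call has 1 to 8 rows; each row shifts and turns the commanded pose from where the row before left it, along the tool's axes as they then stand; what a row does not reach is not made up. A row lasts 1/12 s, in which the tool goes at most 41.7 mm and 7.16 degrees, less where a joint would pass 70% of its speed; a pose out of reach is approached as far as the arm can. A call with a number of a shift or a turn outside -1 to 1 is refused whole. A call with a gripper value outside its range is refused whole. The fingers move at their own pace and stop on an object; "newtons" is the grip in N (left out, the last holds). Time passes only in rows, so rows that do not move let the fingers close. It gives the time, the measured TCP pose, the force, the opening and the grip force at its end, in the units of the state.
- robot.state(): the state, without advancing time (a new reading comes with each control period).
- robot.grab_frame(name): name is "side" or "top" or "wrist"; returns (picture, depth): 420x560x3 uint8, red, green, blue; 420x560 float32, m along the optical axis (not along the pixel's ray), 0 where there is no reading.
- robot.calibration(name): a dict with "camera_matrix" (3x3 intrinsics, pixels), "R" (3x3) and "t" (3): a world point X has camera coordinates R X + t; the wrist camera has in their place "mount" (4x4, takes a point from camera to tool coordinates, whose origin is the TCP and whose axes are the flange's). Camera axes: x right, y down, z forward; pixel columns grow to the right and rows downward; lengths in m; the calibration is good to about 2 mm. A picture is of the moment at which its call begins: read the wrist's pose just before it. calibration takes no time and is no camera call.
- robot.sign_off(): hands the job in; it is judged then, once.
The state is a dict: "t": time; "joint_pos": joint angles; "joint_velocities": joint speeds; "joint_efforts": joint torques, N m; "ee_pos": TCP position; "ee_rot": TCP orientation; "contact_force": force on the tool from outside, world axes, zero at the start; "moment": the same for the moment, N m; "opening": finger opening in m; "grasp_force": force on a finger pad.
Only numpy, scipy, OpenCV 4.12 (cv2) and the standard library are available. Lean on these libraries where they do the work, as an engineer would, in place of code of your own. Each camera call takes 0.05 s, during which the arm holds its last target. There are 200 camera calls.

## Task

The staple remover is hemmed in at the back of the grey supply tray: first take the stamp, the staple box and the eraser out and stand them on the dark side mat. Then fetch the staple remover and lay it, as it stood, on the middle of the pile of stapled slips, and finally put the stamp, the staple box and the eraser back in the tray, each exactly where it stood at the start and square to the tray as before. Leave the tape roll and the glue stick alone.

Things in the scene. Friction and masses are not known exactly. Their poses are not given: they have to be found in the camera images.
- supply_tray: Fixed grey open desk tray, dark rim, 172 (x) x 222 (y) mm outside, 160 x 210 inside; floor 5 mm thick; walls 6 mm thick, 33 high at back (+x) and sides, front lip 14 high. Origin: centre of its underside, on the worktop. The remover starts near (45, 0) mm by the back wall; the three supplies stand left (30, 57), right (30, -57) and in front (-31, 0) of it, which is where varies; long sides along tray y.
- side_mat: Fixed flat dark rubber mat, 240 (x) x 110 (y) x 3 mm, the side area; it lies either left or right of the tray. Origin: centre of its underside, on the worktop.
- slip_pile: Fixed low pile of stapled white paper slips, 148 (x) x 105 (y) x 10 mm, on the other side of the tray from the mat. Origin: centre of its underside, on the worktop; its top is 10 mm above.
- staple_remover: The claw staple remover in the tray, with two black pads, 39 (x) x 56 (y) x 20 mm, 35 g; it is solid, and 34 mm wide where it is gripped across x. Origin: centre of its underside, on the tray floor. At the start its long side (y) runs along the tray's x (front to back), so that it can be gripped from the left and right once its neighbours are gone.
- stamp: Wooden rubber stamp standing on its face: base 28 (x) x 58 (y) x 16 mm, upright round handle up to 24 mm in diameter in the middle, 73 mm high overall, 60 g. Origin: centre of its underside.
- staple_box: Small closed white box of staples, 37 (x) x 62 (y) x 31 mm, 160 g. Origin: centre of its underside.
- eraser: White eraser in a grey sleeve, lying flat, 23 (x) x 52 (y) x 13 mm, 22 g; the one in the tray. Origin: centre of its underside.
- tape_roll: Bystander: loose roll of beige tape lying flat, 104 mm across, 25 mm high, in front of the tray. Origin: centre of its underside.
- glue_stick: Bystander: loose glue stick lying on its side, 28 (x) x 95 (y) x 28 mm, behind and to the left of the work. Origin: centre of its underside.

How it is judged:
By the outcome, as a careful person would: the job done as asked, in the order asked, and still so for the second after the job is handed in, with the robot touching nothing.
It also fails if it takes over 147 s, if anything falls off the work surface, if the arm or the gripper's body presses on something with over 40 N, if the wrist force passes 120 N, or if a joint passes its speed limit or range.

## Working session

There is one attempt and no reset: what is moved stays moved. The work goes in short steps, Python scripts to look and compute and a tool call to move; the robot and the scene stay as the last step left them, time stands still between calls to the robot, and variables do not carry over. Pictures are saved under pics/ and viewed, at most 14 in all, crops included, and the job is handed in when it is done.

Besides the shell and the picture viewer there is one more tool, called after "Request:" by a JSON object that holds its "api" and its "payload". drive_tool: Moves the arm, as the interface text tells. Its arguments: {"type":"object","properties":{"motion":{"type":"array","items":{"type":"array","items":{"type":"array","items":{"type":"number","minimum":-1,"maximum":1}}}},"newtons":{"type":"number"}},"required":["motion"]}

```bash
mkdir -p pics
python3 - <<'E'
from workcell import robot
import cv2,numpy as np
s=robot.state();print({k:np.round(v,3) for k,v in s.items()})
for n in("top","side"):
    p,d=robot.grab_frame(n);cv2.imwrite(f"pics/{n}0.png",p[:,:,::-1]);c=robot.calibration(n);print(n,c)
    np.save(f"pics/{n}0.npy",d)
print(robot.calibration("wrist"),robot.tcp_to_tips)
E
```

```text
{'t': np.float64(0.0), 'joint_pos': array([ 1.153,  0.577,  0.025,  1.438, -0.015,  1.129, -0.057]), 'joint_velocities': array([ 0.002, -0.002,  0.   , -0.002, -0.002, -0.001,  0.001]), 'joint_efforts': array([-0.0000e+00, -7.6575e+01,  2.2500e+00, -2.8596e+01,  1.5000e-02,
        1.3000e-02, -0.0000e+00]), 'ee_pos': array([ 0.221, -0.637,  0.244]), 'ee_rot': array([-3.096e+00, -5.220e-01,  1.000e-03]), 'contact_force': array([-0.071,  0.298,  0.268]), 'moment': array([-0.048, -0.004, -0.002]), 'grasp_force': np.float64(0.0), 'opening': np.float64(0.085)}
top {'camera_matrix': array([[470.92039625,   0.        , 284.19579238],
       [  0.        , 470.92039625, 203.90649059],
       [  0.        ,   0.        ,   1.        ]]), 'R': array([[-0.01257767, -0.99950137, -0.02896245],
       [-0.98675455,  0.01709174, -0.16131751],
       [ 0.16173209,  0.02654983, -0.98647749]]), 't': array([0.188031  , 0.54265572, 0.85017667])}
side {'camera_matrix': array([[531.754985  ,   0.        , 275.10171859],
       [  0.        , 531.754985  , 199.81445765],
       [  0.        ,   0.        ,   1.        ]]), 'R': array([[-0.9188328 , -0.39408209, -0.02110917],
       [-0.23223287,  0.58316685, -0.77844995],
       [ 0.31908335, -0.7103631 , -0.62735164]]), 't': array([0.55896381, 0.06418021, 1.00264129])}
{'camera_matrix': array([[343.77557902,   0.        , 281.42396858],
       [  0.        , 343.77557902, 213.10658796],
       [  0.        ,   0.        ,   1.        ]]), 'mount': array([[-6.56679709e-05, -9.63351325e-01, -2.68242839e-01,
         6.82598389e-02],
       [ 9.99999919e-01, -1.69784215e-04,  3.64945000e-04,
        -7.95642986e-04],
       [-3.97113649e-04, -2.68242794e-01,  9.63351258e-01,
        -1.27601833e-01],
       [ 0.00000000e+00,  0.00000000e+00,  0.00000000e+00,
         1.00000000e+00]])} 0.014
```

View pics/top0.png

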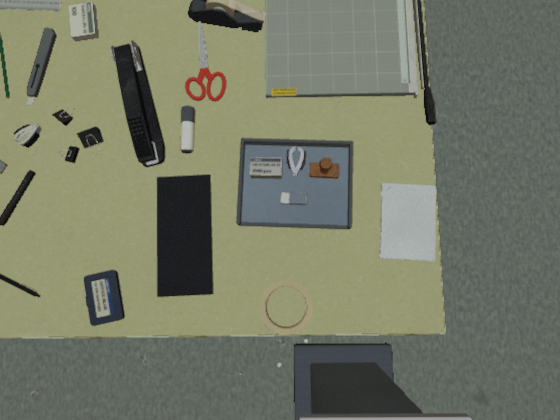

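View pics/side0.png

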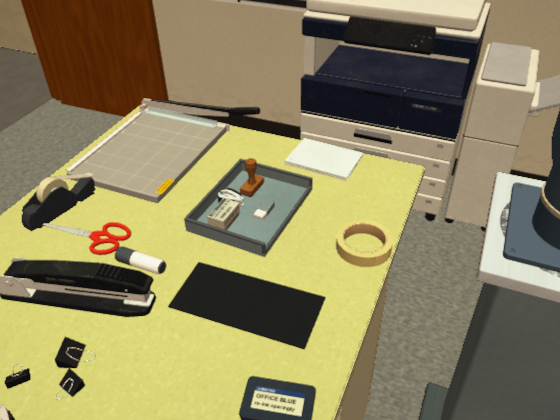

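The top view shows the tray at about (240–352, 140–227), with the box at (265,167), the remover at (296,160), the stamp at (325,168) and the eraser at (293,198). The mat is on the left at (185,235), the pile on the right at (408,221), the tape at (287,306) and the glue stick at (188,130).

```bash
cat > h.py <<'E'
import numpy as np,cv2
from scipy.spatial.transform import Rotation as Ro
from workcell import robot
def px2w(n,uv,z,pose=None):
    c=robot.calibration(n);K=c["camera_matrix"]
    if n=="wrist":
        p,r=pose;T=np.eye(4);T[:3,:3]=Ro.from_rotvec(r).as_matrix();T[:3,3]=p
        M=T@c["mount"];R=M[:3,:3];o=M[:3,3]
    else: R=c["R"].T;o=-R@c["t"]
    uv=np.atleast_2d(uv).astype(float)
    d=np.c_[uv,np.ones(len(uv))]@np.linalg.inv(K).T@R.T
    z=np.broadcast_to(z,len(uv))
    return o+d*((z-o[2])/d[:,2])[:,None]
def shot(name):
    s=robot.state();pose=(np.array(s["ee_pos"]),np.array(s["ee_rot"]))
    p,d=robot.grab_frame("wrist");cv2.imwrite(f"pics/{name}.png",p[:,:,::-1]);np.savez(f"pics/{name}.npz",p=pose[0],r=pose[1],d=d)
    return pose,p,d
def plan(xyz,yaw,n=None):
    """delta in tool axes to a tool-down pose whose tool x axis points at yaw (deg)"""
    s=robot.state();R=Ro.from_rotvec(s["ee_rot"])
    G=Ro.from_euler("z",yaw,degrees=True)*Ro.from_euler("x",180,degrees=True)
    d=R.inv().apply(np.array(xyz)-s["ee_pos"]);w=(R.inv()*G).as_rotvec()
    n=n or max(1,int(np.ceil(max(np.linalg.norm(d)/.0417,np.linalg.norm(np.degrees(w))/7.16))))
    print(n,"rows; total shift share",np.round(d/.3,4),"turn share",np.round(w/2/np.pi,5),"per row",np.round(d/.3/n,4),np.round(w/2/np.pi/n,5))
E
python3 - <<'E'
from h import *
r=np.round
print("tray rim",r(px2w("top",[(241,140),(352,142),(351,227),(239,226)],[.033,.033,.014,.014]),3))
print("mat",r(px2w("top",[(158,177),(210,175),(213,294),(158,296)],.003),3))
print("pile",r(px2w("top",[(383,184),(436,185),(435,260),(381,257)],.01),3))
print("box,rem,stamp,er",r(px2w("top",[(265,167),(296,160),(325,169),(293,198)],[.036,.025,.021,.018]),3))
print("tape,glue",r(px2w("top",[(287,306),(188,130)],.02),3))
R=Ro.from_rotvec(robot.state()["ee_rot"]).as_matrix();print(R.round(3))
plan((.52,-.1,.35),0)
E
```

```text
tray rim [[0.678 0.264 0.033]
 [0.669 0.045 0.033]
 [0.503 0.051 0.014]
 [0.508 0.27  0.014]]
mat [[0.612 0.437 0.003]
 [0.615 0.331 0.003]
 [0.377 0.322 0.003]
 [0.375 0.43  0.003]]
pile [[ 0.588 -0.016  0.01 ]
 [ 0.584 -0.12   0.01 ]
 [ 0.437 -0.109  0.01 ]
 [ 0.444 -0.005  0.01 ]]
box,rem,stamp,er [[0.621 0.217 0.036]
 [0.637 0.156 0.025]
 [0.618 0.099 0.021]
 [0.562 0.163 0.018]]
tape,glue [[0.354 0.178 0.02 ]
 [0.705 0.374 0.02 ]]
[[ 0.945  0.328 -0.001]
 [ 0.328 -0.945  0.001]
 [-0.    -0.001 -1.   ]]
15 rows; total shift share [ 1.5285 -1.3664 -0.3496] turn share [-2.300e-04  5.000e-05  5.313e-02] per row [ 0.1019 -0.0911 -0.0233] [-2.00e-05  0.00e+00  3.54e-03]
```

Request:
{"api": "drive_tool", "payload": {"motion": [[[0.0857,-0.0904,0.0033,0,0,0,1],[0.0857,-0.0904,0.0033,0,0,0,1],[0.0857,-0.0904,0.0033,0,0,0,1],[0.0857,-0.0904,0.0033,0,0,0,1],[0.0857,-0.0904,0.0033,0,0,0,1],[0.0857,-0.0904,0.0033,0,0,0,1],[0.0857,-0.0904,0.0033,0,0,0,1],[0.0857,-0.0904,0.0033,0,0,0,1]]]}}

```text
t: 0.77
ee_pos: [0.3447, -0.3635, 0.2372]
ee_rot: [-3.098, -0.522, 0.0]
contact_force: [1.4, 0.7, 0.9]
opening: 0.0852
grasp_force: 0.0
```

Request:
{"api": "drive_tool", "payload": {"motion": [[[0.0857,-0.0904,0.0033,0,0,0,1],[0.0857,-0.0904,0.0033,0,0,0,1],[0.0857,-0.0904,0.0033,0,0,0,1],[0.0857,-0.0904,0.0033,0,0,0,1],[0.0857,-0.0904,0.0033,0,0,0,1],[0.0857,-0.0904,0.0033,0,0,0,1],[0.0857,-0.0904,0.0033,0,0,0,1],[0.0857,-0.0904,0.0033,0,0,0,1]]]}}

```text
t: 1.43
ee_pos: [0.4679, -0.0912, 0.2294]
ee_rot: [-3.098, -0.522, 0.0]
contact_force: [0.2, -0.6, -0.3]
opening: 0.0854
grasp_force: 0.0
```

Request:
{"api": "drive_tool", "payload": {"motion": [[[0.0857,-0.0904,0.0033,0,0,0,1],[0.0857,-0.0904,0.0033,0,0,0,1],[0.0857,-0.0904,0.0033,0,0,0,1],[0.0857,-0.0904,0.0033,0,0,0,1],[0.0857,-0.0904,0.0033,0,0,0,1],[0.0857,-0.0904,0.0033,0,0,0,1],[0.0857,-0.0904,0.0033,0,0,0,1],[0.0857,-0.0904,0.0033,0,0,0,1]]]}}

```text
t: 2.1
ee_pos: [0.5912, 0.1811, 0.2212]
ee_rot: [3.098, 0.522, -0.001]
contact_force: [0.6, 0.1, -0.5]
opening: 0.0852
grasp_force: 0.0
```

Request:
{"api": "drive_tool", "payload": {"motion": [[[0,0,0,0,0,-0.0197,1],[0,0,0,0,0,-0.0197,1],[0,0,0,0,0,-0.0197,1],[0,0,0,0,0,-0.0197,1],[0,0,0,0,0,-0.0197,1],[0,0,0,0,0,-0.0197,1],[0,0,0,0,0,-0.0197,1],[0,0,0,0,0,-0.0197,1]]]}}

```text
t: 2.77
ee_pos: [0.5907, 0.1792, 0.2211]
ee_rot: [-2.472, -1.939, 0.001]
contact_force: [0.4, -0.4, 0.3]
opening: 0.0856
grasp_force: 0.0
```

Request:
{"api": "drive_tool", "payload": {"motion": [[[0,0,0,0,0,-0.0197,1],[0,0,0,0,0,-0.0197,1],[0,0,0,0,0,0,1],[0,0,0,0,0,0,1]]]}}

```text
t: 3.1
ee_pos: [0.5908, 0.1791, 0.2212]
ee_rot: [-2.225, -2.217, 0.001]
contact_force: [0.0, 0.9, -0.1]
opening: 0.0854
grasp_force: 0.0
```

Run:
```python
from h import *
pose,p,d=shot("w1");print(pose,robot.state()["joint_pos"].__repr__())
```

```text
(array([0.5907958 , 0.1790531 , 0.22117522]), array([-2.22469911e+00, -2.21731835e+00,  7.82509776e-04])) array([-0.05782401,  0.54299427, -0.50071241,  1.61895669,  0.28891553,
        1.05463629, -0.64565729])
```

View pics/w1.png

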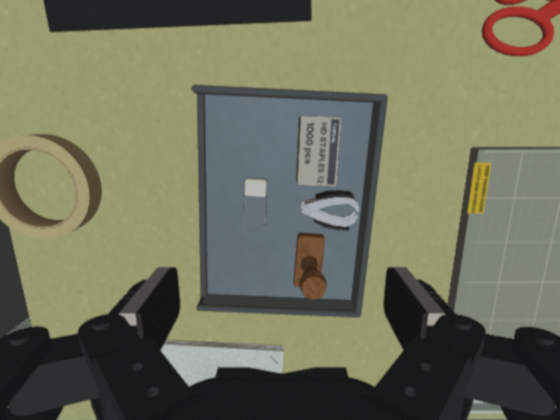

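The wrist view shows the tray rim corners near (195,88), (384,97), (360,314) and (200,307). The box is at (319,151), the remover at (330,209), the stamp base at (308,260) and the eraser at (256,203). Next I measure them using depth and colour.

```bash
cat >> h.py <<'E'
def cloud(name):
    f=np.load(f"pics/{name}.npz");c=robot.calibration("wrist");K=c["camera_matrix"]
    T=np.eye(4);T[:3,:3]=Ro.from_rotvec(f["r"]).as_matrix();T[:3,3]=f["p"];M=T@c["mount"]
    v,u=np.mgrid[:420,:560];d=f["d"];P=np.stack([(u-K[0,2])/K[0,0]*d,(v-K[1,2])/K[1,1]*d,d],-1)
    P=P@M[:3,:3].T+M[:3,3];P[d==0]=np.nan
    return P,cv2.imread(f"pics/{name}.png")
def rect(P,win,zlo,zhi):
    """min-area rect of cloud points in pixel window (u0,v0,u1,v1) and z band -> centre,size,yaw of long side, median z"""
    Q=P[win[1]:win[3],win[0]:win[2]].reshape(-1,3);Q=Q[(Q[:,2]>zlo)&(Q[:,2]<zhi)]
    (c,s,a)=cv2.minAreaRect((Q[:,:2]*1000).astype(np.float32))
    if s[0]<s[1]: a+=90
    return np.round(c,1),np.round(sorted(s),1),round((a+90)%180-90,1),round(float(np.median(Q[:,2]))*1000,1),len(Q)
E
python3 - <<'E'
from h import *
P,_=cloud("w1")
for n,w in dict(floor=(215,110,280,170),mat=(60,0,300,22),desk=(100,100,180,130),pile=(190,350,270,365)).items():
    q=P[w[1]:w[3],w[0]:w[2],2];print(n,np.nanmedian(q).round(4))
print("tray",rect(P,(185,80,395,325),.0265,.04))
for n,w,a,b in[("box",(285,105,350,192),.025,.05),("rem",(295,187,368,233),.012,.04),("stampbase",(285,228,332,292),.014,.0255),("stamptop",(285,228,340,310),.066,.09),("er",(238,172,275,235),.011,.03)]: print(n,rect(P,w,a,b))
v=P[230:305,285:335].reshape(-1,3)
for z in range(20,82,6):
    q=v[(v[:,2]*1000>z)&(v[:,2]*1000<z+6)]
    if len(q)>3: print(z,len(q),np.round(q.min(0)[:2]*1000),np.round(q.max(0)[:2]*1000))
E
```

```text
floor 0.0041
mat 0.0021
desk -0.0009
pile 0.0091
tray (array([592.9, 160.1]), array([173.3, 223.2]), 87.1, 32.3, 7391)
box (array([624.2, 217.4]), array([36.9, 62. ]), 88.0, 34.9, 2788)
rem (array([642.5, 158.6]), array([47.6, 63.1]), -0.5, 21.3, 1427)
stampbase (array([619.2, 108.8]), array([30.8, 71.1]), 81.0, 20.1, 933)
stamptop (array([618.8, 103.4]), array([22.8, 22.9]), -46.7, 74.7, 581)
er (array([563.9, 164.1]), array([22.9, 51. ]), 87.1, 16.6, 1138)
20 525 [594.  55.] [634. 131.]
26 56 [611. 100.] [627. 110.]
32 48 [612. 101.] [625. 109.]
38 12 [615. 106.] [622. 109.]
44 12 [613. 107.] [622. 111.]
50 14 [612. 109.] [623. 112.]
56 24 [611. 109.] [626. 114.]
62 89 [606.  99.] [631. 115.]
68 150 [607.  91.] [629. 114.]
74 391 [609.  92.] [629. 113.]
```

Request:
{"api": "drive_tool", "payload": {"motion": [[[-0.0631,0.0233,0.06,0,0,0,0.6],[-0.0631,0.0233,0.06,0,0,0,0.6],[-0.0631,0.0233,0.06,0,0,0,0.6],[-0.0631,0.0233,0.06,0,0,0,0.6],[0,0,0.06,0,0,0.0075,0.6],[0,0,0.06,0,0,0,0.6],[0,0,0,0,0,0,0.6],[0,0,0,0,0,0,0.6]]]}}

```text
t: 3.82
ee_pos: [0.6184, 0.1038, 0.1131]
ee_rot: [-2.273, -2.167, 0.002]
contact_force: [-0.4, 0.5, 0.0]
opening: 0.0512
grasp_force: 0.0
```

Run:
```python
from h import *
shot("w2");plan((.6188,.1034,.062),87.1)
```

```text
2 rows; total shift share [-0.0028 -0.0006  0.1737] turn share [ 2.0e-05 -3.0e-05  5.5e-04] per row [-0.0014 -0.0003  0.0869] [ 1.0e-05 -1.0e-05  2.8e-04]
```

View pics/w2.png

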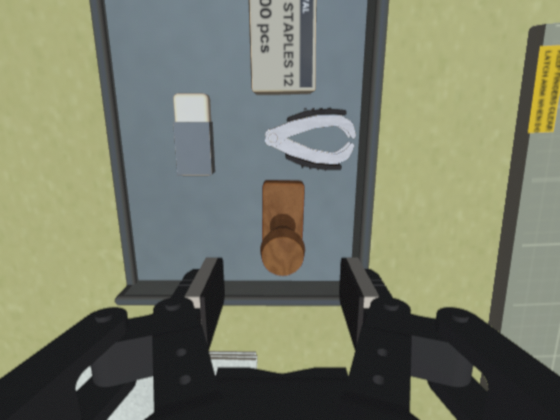

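The knob at (283,252) sits centred between the fingers, and the stamp is square to the tool. Next I descend and grip.

Request:
{"api": "drive_tool", "payload": {"motion": [[[-0.0028,0,0.06,0,0,0,0.6],[0,0,0.06,0,0,0,0.6],[0,0,0.0537,0,0,0,0.6],[0,0,0,0,0,0,0.6],[0,0,0,0,0,0,0.2],[0,0,0,0,0,0,0.2],[0,0,0,0,0,0,0.2],[0,0,0,0,0,0,0.2]]], "newtons": 30}}

```text
t: 4.53
ee_pos: [0.6197, 0.1034, 0.0633]
ee_rot: [2.272, 2.168, 0.003]
contact_force: [-2.8, 1.0, 8.1]
opening: 0.0228
grasp_force: 29.4
```

Request:
{"api": "drive_tool", "payload": {"motion": [[[0,0,0,0,0,0,0.1],[0,0,0,0,0,0,0.1],[0,0,0,0,0,0,0.1],[0,0,0,0,0,0,0.1]]]}}

```text
t: 4.87
ee_pos: [0.6197, 0.1034, 0.0632]
ee_rot: [2.272, 2.169, 0.004]
contact_force: [-1.3, 0.4, 7.5]
opening: 0.0224
grasp_force: 29.4
```

Run:
```python
from h import *
P,_=cloud("w2")
for n,w,a,b in[("box",(240,0,325,100),.025,.05),("stampbase",(258,175,308,215),.014,.0255),("er",(165,85,222,185),.011,.03),("rem",(255,98,362,175),.015,.04)]: print(n,rect(P,w,a,b))
print(robot.state()["ee_pos"]);plan((.56,.39,.15),87.1)
```

```text
box (array([623.9, 210.3]), array([36.8, 47.4]), 87.8, 34.9, 6120)
stampbase (array([620. , 120.7]), array([21.9, 27.9]), -3.4, 20.0, 1382)
er (array([563.9, 163.9]), array([23.2, 50.9]), 87.2, 16.6, 2965)
rem (array([642.7, 158.4]), array([38.7, 64.6]), -9.2, 21.3, 2813)
[0.61967216 0.10338929 0.06324377]
8 rows; total shift share [ 0.9454 -0.2423 -0.289 ] turn share [ 0.00038 -0.00013  0.00068] per row [ 0.1182 -0.0303 -0.0361] [ 5.e-05 -2.e-05  8.e-05]
```

Request:
{"api": "drive_tool", "payload": {"motion": [[[0,0,-0.06,0,0,0,0.1],[0,0,-0.1,0,0,0,0.1],[0,0,-0.1,0,0,0,0.1],[0,0,-0.07,0,0,0,0.1],[0,0,0,0,0,0,0.1]]]}}

```text
t: 5.28
ee_pos: [0.6214, 0.1038, 0.1662]
ee_rot: [2.27, 2.166, 0.011]
contact_force: [0.6, 0.2, -0.8]
opening: 0.0226
grasp_force: 29.7
```

Request:
{"api": "drive_tool", "payload": {"motion": [[[0.07,-0.02,0,0,0,0,0.1],[0.1175,-0.03,0,0,0,0,0.1],[0.1175,-0.03,0,0,0,0,0.1],[0.1175,-0.03,0,0,0,0,0.1],[0.1175,-0.03,0,0,0,0,0.1],[0.1175,-0.03,0,0,0,0,0.1],[0.1175,-0.03,0,0,0,0,0.1],[0.1175,-0.03,0,0,0,0,0.1]]]}}

```text
t: 5.95
ee_pos: [0.5618, 0.3751, 0.1607]
ee_rot: [2.272, 2.169, 0.001]
contact_force: [0.1, 0.2, -0.5]
opening: 0.0224
grasp_force: 29.7
```

Request:
{"api": "drive_tool", "payload": {"motion": [[[0.03,-0.01,0,0,0,0,0.1],[0,0,0.08,0,0,0,0.1],[0,0,0.08,0,0,0,0.1],[0,0,0.08,0,0,0,0.1],[0,0,0.05,0,0,0,0.1],[0,0,0,0,0,0,0.1]]]}}

```text
t: 6.45
ee_pos: [0.5582, 0.381, 0.07]
ee_rot: [-2.272, -2.169, 0.009]
contact_force: [-1.1, -0.9, -1.6]
opening: 0.0228
grasp_force: 29.7
```

Run:
```python
from h import *
shot("w3");print(robot.state()["contact_force"],robot.state()["opening"]);plan((.56,.383,.0625),87.1)
plan((.624,.2174,.12),87.1)
```

```text
[0.1381249  0.25930795 0.12738279] 0.022426188610241534
1 rows; total shift share [0.0043 0.0033 0.0317] turn share [-0.00037  0.00033  0.0007 ] per row [0.0043 0.0033 0.0317] [-0.00037  0.00033  0.0007 ]
5 rows; total shift share [-0.5376  0.2414 -0.1594] turn share [-0.00037  0.00033  0.0007 ] per row [-0.1075  0.0483 -0.0319] [-7.0e-05  7.0e-05  1.4e-04]
```

View pics/w3.png

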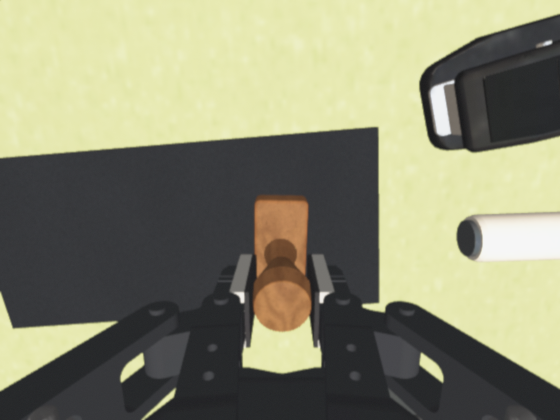

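The stamp is held upright and square above the mat, with its base at (280,230). Next I set it down and go for the box.

Request:
{"api": "drive_tool", "payload": {"motion": [[[0.004,0.003,0.02,0,0,0,0.1],[0,0,0.013,0,0,0,0.1],[0,0,0,0,0,0,0.1],[0,0,0,0,0,0,0.6],[0,0,0,0,0,0,0.6],[0,0,0,0,0,0,0.6],[0,0,-0.1,0,0,0,0.6],[0,0,-0.1,0,0,0,0.6]]]}}

```text
t: 7.17
ee_pos: [0.5598, 0.383, 0.1229]
ee_rot: [-2.272, -2.169, 0.006]
contact_force: [0.7, 0.0, 0.5]
opening: 0.051
grasp_force: 0.0
```

Request:
{"api": "drive_tool", "payload": {"motion": [[[-0.1,0.048,0,0,0,0,0.6],[-0.1,0.048,0,0,0,0,0.6],[-0.1,0.048,0,0,0,0,0.6],[-0.1,0.048,0,0,0,0,0.6],[-0.1,0.048,0,0,0,0,0.6],[-0.038,0,0,0,0,0,0.6],[0,0,0,0,0,0,0.6]]]}}

```text
t: 7.75
ee_pos: [0.6267, 0.2139, 0.1236]
ee_rot: [2.277, 2.161, -0.002]
contact_force: [0.2, 0.1, 0.6]
opening: 0.051
grasp_force: 0.0
```

Run:
```python
from h import *
plan((.624,.2174,.028),87.1)
```

```text
3 rows; total shift share [ 0.0122 -0.0097  0.3185] turn share [ 0.00012  0.00045 -0.00031] per row [ 0.0041 -0.0032  0.1062] [ 4.0e-05  1.5e-04 -1.0e-04]
```

Request:
{"api": "drive_tool", "payload": {"motion": [[[0.012,-0.0097,0.05,0,0,0,0.6],[0,0,0.1,0,0,0,0.6],[0,0,0.1,0,0,0,0.6],[0,0,0.085,0,0,0,0.6],[0,0,0,0,0,0,0.6],[0,0,0,0,0,0,0.2],[0,0,0,0,0,0,0.2],[0,0,0,0,0,0,0.2]]], "newtons": 45}}

```text
t: 8.42
ee_pos: [0.6233, 0.224, 0.025]
ee_rot: [2.271, 2.169, 0.004]
contact_force: [0.5, 0.7, -1.8]
opening: 0.0355
grasp_force: 48.5
```

Request:
{"api": "drive_tool", "payload": {"motion": [[[0,0,0,0,0,0,0.2],[0,0,0,0,0,0,0.2]]]}}

```text
t: 8.58
ee_pos: [0.623, 0.2232, 0.0243]
ee_rot: [2.272, 2.169, 0.003]
contact_force: [-0.1, 0.6, -2.3]
opening: 0.0357
grasp_force: 48.5
```

Run:
```python
from h import *
print(robot.state()["ee_pos"],robot.state()["ee_rot"]);plan((.487,.383,.022),87.1)
```

```text
[0.62298458 0.2232218  0.02433169] [2.27194835 2.16880293 0.00261603]
6 rows; total shift share [ 0.511  -0.4775  0.0074] turn share [ 0.00026 -0.00012  0.00066] per row [ 0.0852 -0.0796  0.0012] [ 4.0e-05 -2.0e-05  1.1e-04]
```

Request:
{"api": "drive_tool", "payload": {"motion": [[[0,0,-0.05,0,0,0,0.2],[0,0,-0.1,0,0,0,0.2],[0,0,-0.1,0,0,0,0.2],[0,0,-0.1,0,0,0,0.2],[0.04,-0.038,-0.02,0,0,0,0.2],[0.075,-0.0702,0,0,0,0,0.2],[0.075,-0.0702,0,0,0,0,0.2],[0.075,-0.0702,0,0,0,0,0.2]]]}}

```text
t: 9.25
ee_pos: [0.5506, 0.3066, 0.1346]
ee_rot: [2.273, 2.168, 0.002]
contact_force: [0.1, 1.8, -0.8]
opening: 0.0355
grasp_force: 48.8
```

Request:
{"api": "drive_tool", "payload": {"motion": [[[0.075,-0.0702,0,0,0,0,0.2],[0.075,-0.0702,0,0,0,0,0.2],[0.075,-0.0702,0,0,0,0,0.2],[0.02,-0.018,0,0,0,0,0.2],[0,0,0.1,0,0,0,0.2],[0,0,0.1,0,0,0,0.2],[0,0,0,0,0,0,0.2],[0,0,0,0,0,0,0.2]]]}}

```text
t: 9.92
ee_pos: [0.4855, 0.3818, 0.0733]
ee_rot: [-2.272, -2.17, 0.005]
contact_force: [-0.1, 0.3, -1.5]
opening: 0.0353
grasp_force: 48.5
```

Run:
```python
from h import *
plan((.487,.383,.0226),87.1)
```

```text
2 rows; total shift share [0.0047 0.0051 0.1689] turn share [-0.00037  0.00035  0.00074] per row [0.0023 0.0026 0.0845] [-0.00019  0.00018  0.00037]
```

Request:
{"api": "drive_tool", "payload": {"motion": [[[0.004,0.004,0.08,0,0,0,0.2],[0,0,0.06,0,0,0,0.2],[0,0,0.026,0,0,0,0.2],[0,0,0,0,0,0,0.2],[0,0,0,0,0,0,0.6],[0,0,0,0,0,0,0.6],[0,0,-0.1,0,0,0,0.6],[0,0,-0.1,0,0,0,0.6]]]}}

```text
t: 10.58
ee_pos: [0.4873, 0.3833, 0.0851]
ee_rot: [-2.272, -2.169, 0.002]
contact_force: [2.2, 0.8, 0.4]
opening: 0.051
grasp_force: 0.0
```

Request:
{"api": "drive_tool", "payload": {"motion": [[[0,0,-0.12,0,0,0,0.6],[-0.1,0.03,0,0,0,0,0.5],[-0.1,0.03,0,0,0,0,0.5],[-0.1,0.03,0,0,0,0,0.5],[-0.1,0.03,0,0,0,0,0.5],[-0.1,0.03,0,0,0,0,0.5],[-0.1,0.03,0,0,0,0,0.5],[-0.1,0.03,0,0,0,0,0.5]]]}}

```text
t: 11.25
ee_pos: [0.5418, 0.1697, 0.122]
ee_rot: [2.271, 2.169, 0.004]
contact_force: [0.9, -0.2, -0.2]
opening: 0.0432
grasp_force: 0.0
```

Request:
{"api": "drive_tool", "payload": {"motion": [[[0,0,0,0,0,0,0.5],[0,0,0,0,0,0,0.5]]]}}

```text
t: 11.42
ee_pos: [0.5422, 0.1686, 0.1216]
ee_rot: [2.276, 2.163, 0.002]
contact_force: [-0.5, 0.9, 0.4]
opening: 0.0429
grasp_force: 0.0
```

Run:
```python
from h import *
plan((.5639,.164,.0205),87.1)
```

```text
3 rows; total shift share [-0.0115  0.0723  0.3373] turn share [ 3.5e-04  4.0e-05 -1.0e-05] per row [-0.0038  0.0241  0.1124] [ 1.2e-04  1.0e-05 -0.0e+00]
```

Request:
{"api": "drive_tool", "payload": {"motion": [[[-0.0115,0.0723,0.05,0,0,0,0.5],[0,0,0.1,0,0,0,0.5],[0,0,0.1,0,0,0,0.5],[0,0,0.08,0,0,0,0.5],[0,0,0,0,0,0,0.5],[0,0,0,0,0,0,0.5]]]}}

```text
t: 11.92
ee_pos: [0.5621, 0.168, 0.0214]
ee_rot: [-2.27, -2.171, 0.0]
contact_force: [-0.0, 0.5, 0.5]
opening: 0.0426
grasp_force: 0.0
```

Run:
```python
from h import *
shot("w4");plan((.5639,.164,.0205),87.1);P,_=cloud("w4")
```

```text
1 rows; total shift share [-0.0128  0.0051  0.0057] turn share [ 8.0e-05 -1.3e-04  9.2e-04] per row [-0.0128  0.0051  0.0057] [ 8.0e-05 -1.3e-04  9.2e-04]
```

View pics/w4.png

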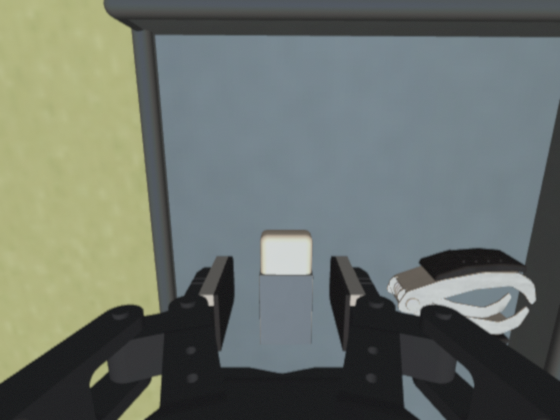

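The fingers straddle the eraser, which is at (286,290) and about 1.5 mm right of centre. I correct that and grip.

Request:
{"api": "drive_tool", "payload": {"motion": [[[-0.0118,0.005,0,0,0,0,0.5],[0,0,0,0,0,0,0.5],[0,0,0,0,0,0,0.1],[0,0,0,0,0,0,0.1],[0,0,0,0,0,0,0.1],[0,0,0,0,0,0,0.1]]], "newtons": 25}}

```text
t: 12.47
ee_pos: [0.5643, 0.1628, 0.0222]
ee_rot: [2.272, 2.168, 0.002]
contact_force: [-0.4, -1.8, 7.0]
opening: 0.0212
grasp_force: 25.5
```

Request:
{"api": "drive_tool", "payload": {"motion": [[[0,0,-0.05,0,0,0,0.1],[0,0,-0.1,0,0,0,0.1],[0,0,-0.1,0,0,0,0.1],[0,0,-0.1,0,0,0,0.1],[0,0,0,0,0,0,0.1],[0,0,0,0,0,0,0.1]]]}}

```text
t: 12.97
ee_pos: [0.5648, 0.1631, 0.1283]
ee_rot: [2.271, 2.168, 0.006]
contact_force: [0.5, -0.7, -0.6]
opening: 0.0212
grasp_force: 24.8
```

Run:
```python
from h import *
plan((.417,.383,.0205),87.1)
```

```text
7 rows; total shift share [ 0.7085 -0.5279  0.3583] turn share [ 0.0006  -0.00021  0.00061] per row [ 0.1012 -0.0754  0.0512] [ 9.e-05 -3.e-05  9.e-05]
```

Request:
{"api": "drive_tool", "payload": {"motion": [[[0.08,-0.06,0,0,0,0,0.1],[0.105,-0.0782,0,0,0,0,0.1],[0.105,-0.0782,0,0,0,0,0.1],[0.105,-0.0782,0,0,0,0,0.1],[0.105,-0.0782,0,0,0,0,0.1],[0.105,-0.0782,0,0,0,0,0.1],[0.1035,-0.0769,0,0,0,0,0.1],[0,0,0.08,0,0,0,0.1]]]}}

```text
t: 13.63
ee_pos: [0.4104, 0.3923, 0.1051]
ee_rot: [-2.257, -2.176, -0.012]
contact_force: [0.4, 2.6, 0.4]
opening: 0.0211
grasp_force: 24.8
```

Request:
{"api": "drive_tool", "payload": {"motion": [[[0,0,0.1,0,0,0,0.1],[0,0,0.1,0,0,0,0.1],[0,0,0.05,0,0,0,0.1],[0,0,0,0,0,0,0.1],[0,0,0,0,0,0,0.1]]]}}

```text
t: 14.05
ee_pos: [0.4146, 0.3819, 0.0262]
ee_rot: [-2.272, -2.17, 0.005]
contact_force: [0.8, -0.4, -0.3]
opening: 0.0216
grasp_force: 24.8
```

Run:
```python
from h import *
plan((.417,.383,.0207),87.1)
```

```text
1 rows; total shift share [0.0042 0.0079 0.0182] turn share [-0.00033  0.00034  0.00076] per row [0.0042 0.0079 0.0182] [-0.00033  0.00034  0.00076]
```

Request:
{"api": "drive_tool", "payload": {"motion": [[[0.004,0.008,0.01,0,0,0,0.1],[0,0,0.007,0,0,0,0.1],[0,0,0,0,0,0,0.1],[0,0,0,0,0,0,0.5],[0,0,0,0,0,0,0.5],[0,0,-0.08,0,0,0,0.5],[0,0,-0.12,0,0,0,0.5],[0,0,-0.12,0,0,0,0.5]]]}}

```text
t: 14.72
ee_pos: [0.4172, 0.3831, 0.1189]
ee_rot: [-2.272, -2.17, 0.003]
contact_force: [1.2, 0.3, 0.1]
opening: 0.0425
grasp_force: 0.0
```

Request:
{"api": "drive_tool", "payload": {"motion": [[[-0.1,0.075,-0.02,0,0,0,0.8],[-0.1,0.075,-0.02,0,0,0,0.8],[-0.1,0.075,-0.02,0,0,0,0.8],[-0.1,0.075,-0.02,0,0,0,0.8],[-0.1,0.075,-0.02,0,0,0,0.8],[-0.1,0.075,-0.02,0,0,0,0.8],[0,0,0,0,0,-0.0192,0.8],[0,0,0,0,0,-0.0192,0.8]]]}}

```text
t: 15.38
ee_pos: [0.5462, 0.1944, 0.1548]
ee_rot: [1.994, 2.425, 0.0]
contact_force: [-0.7, 0.5, -0.6]
opening: 0.0682
grasp_force: 0.0
```

Request:
{"api": "drive_tool", "payload": {"motion": [[[0,0,0,0,0,-0.0192,0.8],[0,0,0,0,0,-0.0192,0.8],[0,0,0,0,0,-0.0192,0.8],[0,0,0,0,0,-0.0192,0.8],[0,0,0,0,0,-0.0192,0.8],[0,0,0,0,0,-0.0192,0.8],[0,0,0,0,0,-0.0192,0.8],[0,0,0,0,0,-0.0192,0.8]]]}}

```text
t: 16.05
ee_pos: [0.5445, 0.1973, 0.1546]
ee_rot: [0.632, 3.077, -0.0]
contact_force: [0.4, 0.5, -0.1]
opening: 0.0684
grasp_force: 0.0
```

Request:
{"api": "drive_tool", "payload": {"motion": [[[0,0,0,0,0,-0.0192,0.8],[0,0,0,0,0,-0.0192,0.8],[0,0,0,0,0,-0.0192,0.8],[0,0,0,0,0,0,0.8],[0,0,0,0,0,0,0.8]]]}}

```text
t: 16.47
ee_pos: [0.5444, 0.1973, 0.1542]
ee_rot: [-0.083, -3.14, -0.0]
contact_force: [-0.8, 0.5, 0.1]
opening: 0.0684
grasp_force: 0.0
```

Run:
```python
from h import *
pose,p,d=shot("w5");print(robot.state()["joint_pos"])
plan((.64,.158,.12),177.1)
for f in("w1","w2","w5"):
    P,_=cloud(f)
    Q=P.reshape(-1,3);c=np.array([.64,.158]);a=np.radians(-2.9);M=np.array([[np.cos(a),np.sin(a)],[-np.sin(a),np.cos(a)]])
    q=(Q[:,:2]-c)@M.T*1000;m=(np.abs(q[:,0])<36)&(np.abs(q[:,1])<26)&(Q[:,2]>.009)&(Q[:,2]<.045)
    q=q[m];z=Q[m,2]
    if len(q):
        print(f,len(q),np.percentile(q,[.5,99.5],axis=0).round(1))
        for x in range(-30,35,6):
            k=(q[:,0]>x)&(q[:,0]<x+6)
            if k.sum()>5: print(x,q[k,1].min().round(1),q[k,1].max().round(1),(z[k].max()*1000).round(1))
```

```text
[ 0.13329744  0.66646935 -0.91372385  1.79142611  0.62093696  0.99969762
  0.487066  ]
3 rows; total shift share [-0.325  -0.1139  0.1142] turn share [ 1.0e-05  1.0e-05 -4.4e-04] per row [-0.1083 -0.038   0.0381] [ 0.       0.      -0.00015]
w1 1694 [[-27.6 -24.8]
 [ 35.9  25.1]]
-30 -4.8 5.6 24.7
-24 -7.4 8.0 25.0
-18 -12.7 13.7 23.7
-12 -16.1 16.0 24.0
-6 -18.7 18.3 24.0
0 -19.4 18.5 23.7
6 -19.4 18.6 24.0
12 -19.5 18.1 23.5
18 -18.4 17.3 23.8
24 -11.1 9.9 23.2
30 -25.8 26.0 33.6
w2 3951 [[-27.4 -25. ]
 [ 35.9  25.3]]
-30 -4.6 5.7 24.9
-24 -7.9 8.1 25.0
-18 -14.0 13.5 23.5
-12 -16.6 15.9 24.1
-6 -18.8 18.3 23.9
0 -19.4 18.4 23.9
6 -19.8 18.5 24.0
12 -19.8 17.7 24.3
18 -19.8 17.1 23.4
24 -11.6 9.4 23.6
30 -26.0 25.9 33.9
w5 2716 [[-28.5 -25.2]
 [ 35.8  25.5]]
-30 -4.2 7.0 24.8
-24 -7.0 9.4 24.5
-18 -13.3 15.3 24.1
-12 -17.5 17.3 23.8
-6 -18.1 19.5 23.8
0 -18.9 19.7 23.5
6 -18.2 19.8 23.8
12 -18.7 18.9 23.5
18 -17.0 18.5 23.4
24 -9.7 10.0 22.5
30 -25.9 26.0 33.8
```

View pics/w5.png

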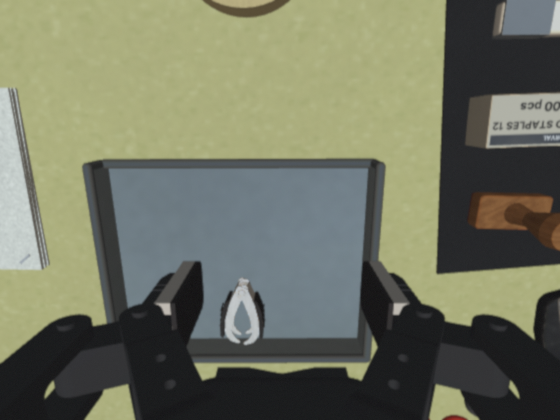

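The view shows the remover alone at (242,312) by the back wall, and the stamp, box and eraser on the mat. Next I grip the remover.

Request:
{"api": "drive_tool", "payload": {"motion": [[[-0.1083,-0.0383,0.03,0,0,0,0.8],[-0.1083,-0.0383,0.03,0,0,0,0.8],[-0.1083,-0.0383,0.04,0,0,0,0.8],[0,0,0.1,0,0,0,0.8],[0,0,0.1,0,0,0,0.8],[0,0,0.08,0,0,0,0.8],[0,0,0,0,0,0,0.8],[0,0,0,0,0,0,0.8]]]}}

```text
t: 17.18
ee_pos: [0.6395, 0.1583, 0.0397]
ee_rot: [-0.079, -3.139, 0.001]
contact_force: [0.2, 0.7, 1.0]
opening: 0.0684
grasp_force: 0.0
```

Run:
```python
from h import *
plan((.639,.158,.0215),177.1)
```

```text
1 rows; total shift share [ 0.0015 -0.001   0.0606] turn share [-1.2e-04 -3.0e-04  2.0e-05] per row [ 0.0015 -0.001   0.0606] [-1.2e-04 -3.0e-04  2.0e-05]
```

Request:
{"api": "drive_tool", "payload": {"motion": [[[0,0,0.04,0,0,0,0.8],[0,0,0.02,0,0,0,0.8],[0,0,0,0,0,0,0.8],[0,0,0,0,0,0,0.2],[0,0,0,0,0,0,0.2],[0,0,0,0,0,0,0.2],[0,0,0,0,0,0,0.2],[0,0,0,0,0,0,0.2]]], "newtons": 30}}

```text
t: 17.85
ee_pos: [0.6406, 0.1586, 0.0231]
ee_rot: [0.077, 3.139, 0.001]
contact_force: [-0.6, -0.2, 6.7]
opening: 0.0333
grasp_force: 30.4
```

Request:
{"api": "drive_tool", "payload": {"motion": [[[0,0,0,0,0,0,0.2],[0,0,-0.05,0,0,0,0.2],[0,0,-0.1,0,0,0,0.2],[0,0,-0.1,0,0,0,0.2],[0,0,-0.05,0,0,0,0.2],[0,0,0,0,0,0,0.2]]]}}

```text
t: 18.35
ee_pos: [0.6418, 0.1596, 0.1168]
ee_rot: [0.077, 3.135, 0.004]
contact_force: [-1.3, 0.9, -0.1]
opening: 0.0335
grasp_force: 29.7
```

Run:
```python
from h import *
plan((.514,-.062,.12),177.1)
P,_=cloud("w1");Q=P.reshape(-1,3);m=(abs(Q[:,2]-.009)<.002)&(Q[:,1]<.03)&(Q[:,1]>-.13);print(m.sum(),np.percentile(Q[m],[.5,99.5],axis=0).round(4) if m.sum() else 0)
d=np.load("pics/top0.npy");c=robot.calibration("top");K=c["camera_matrix"];v,u=np.mgrid[:420,:560]
W=(np.stack([(u-K[0,2])/K[0,0]*d,(v-K[1,2])/K[1,1]*d,d],-1)-c["t"])@c["R"]
for n,w in dict(pile=(370,170,450,272),mat=(145,165,225,305)).items():
    q=W[w[1]:w[3],w[0]:w[2]].reshape(-1,3);print(n,np.percentile(q[:,2],[5,25,50,75]).round(4))
im=cv2.imread("pics/top0.png");g=im.astype(int)
for n,w,mm,z in[("pile",(370,170,450,272),g.min(2)>170,.01),("mat",(145,165,225,305),g.max(2)<50,.003)]:
    vv,uu=np.nonzero(mm[w[1]:w[3],w[0]:w[2]]);q=px2w("top",np.c_[uu+w[0],vv+w[1]],z)[:,:2]
    print(n,cv2.minAreaRect((q*1000).astype(np.float32)),len(q))
```

```text
7 rows; total shift share [ 0.3892 -0.7585 -0.0146] turn share [0.0004  0.00091 0.00026] per row [ 0.0556 -0.1084 -0.0021] [6.0e-05 1.3e-04 4.0e-05]
2997 [[ 0.4546 -0.0576  0.0071]
 [ 0.5913 -0.0044  0.0108]]
pile [-9.509e-01 -4.000e-04  6.700e-03  1.040e-02]
mat [-0.0016  0.0005  0.0022  0.0037]
pile ((512.9994506835938, -59.51508712768555), (101.13643646240234, 145.30177307128906), 84.4147720336914) 452
mat ((508.73419189453125, 393.2913818359375), (265.18548583984375, 130.52767944335938), 2.698021173477173) 6305
```

Request:
{"api": "drive_tool", "payload": {"motion": [[[0.03,-0.06,0,0,0,0,0.2],[0.06,-0.116,0,0,0,0,0.2],[0.06,-0.116,0,0,0,0,0.2],[0.06,-0.116,0,0,0,0,0.2],[0.06,-0.116,0,0,0,0,0.2],[0.06,-0.116,0,0,0,0,0.2],[0.06,-0.116,0,0,0,0,0.2],[0,0,0.06,0,0,0,0.2]]]}}

```text
t: 19.02
ee_pos: [0.5083, -0.072, 0.0945]
ee_rot: [-0.093, -3.138, 0.01]
contact_force: [0.0, -0.5, -1.5]
opening: 0.0335
grasp_force: 29.8
```

Request:
{"api": "drive_tool", "payload": {"motion": [[[0,0,0.1,0,0,0,0.2],[0,0,0.08,0,0,0,0.2],[0,0,0,0,0,0,0.2],[0,0,0,0,0,0,0.2]]]}}

```text
t: 19.35
ee_pos: [0.5112, -0.0623, 0.0395]
ee_rot: [-0.076, -3.138, -0.0]
contact_force: [0.3, 0.5, 0.6]
opening: 0.0337
grasp_force: 29.9
```

Run:
```python
from h import *
shot("w6");plan((.5135,-.061,.0287),177.1)
```

```text
1 rows; total shift share [-0.0043  0.0035  0.0395] turn share [ 6.0e-05 -9.0e-05  4.1e-04] per row [-0.0043  0.0035  0.0395] [ 6.0e-05 -9.0e-05  4.1e-04]
```

View pics/w6.png

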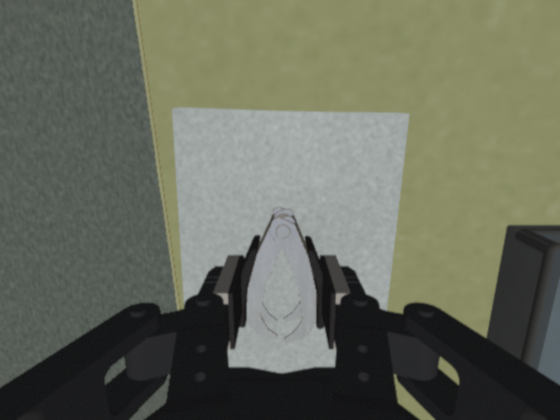

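The remover is held over the pile. The pile's front corners are at (174,108) and (408,114), its sides run through about (180,280) and (392,280), and the remover is at (282,275). I check the pile centre once more before releasing.

Run:
```python
from h import *
f=np.load("pics/w6.npz");q=px2w("wrist",[(174,108),(408,114),(180,280),(393,280)],.01,(f["p"],f["r"]))[:,:2]
e=(q[0]-q[1])/np.linalg.norm(q[0]-q[1]);m=(q[0]+q[1])/2;n=np.array([-e[1],e[0]]);n*=np.sign(n[0])
print(q.round(4),"w",np.linalg.norm(q[0]-q[1]),"ang",np.degrees(np.arctan2(*n[::-1])),"centre",m+n*.074)
```

```text
[[ 0.4371 -0.105 ]
 [ 0.4446 -0.0026]
 [ 0.5194 -0.1129]
 [ 0.5245 -0.0061]] w 0.10271993026627395 ang -4.171384625735084 centre [ 0.5146472  -0.05918909]
```

Request:
{"api": "drive_tool", "payload": {"motion": [[[-0.006,0.007,0.02,0,0,0,0.2],[0,0,0.018,0,0,0,0.2],[0,0,0,0,0,0,0.2],[0,0,0,0,0,0,0.2],[0,0,0,0,0,0,0.6],[0,0,0,0,0,0,0.6],[0,0,0,0,0,0,0.6],[0,0,-0.06,0,0,0,0.6]]]}}

```text
t: 20.07
ee_pos: [0.5127, -0.0608, 0.045]
ee_rot: [-0.077, -3.137, -0.0]
contact_force: [0.5, -0.9, -0.6]
opening: 0.0515
grasp_force: 0.0
```

Request:
{"api": "drive_tool", "payload": {"motion": [[[0,0,-0.12,0,0,0,0.6],[0,0,-0.12,0,0,0,0.6],[0,0,-0.12,0,0,0.0192,0.6],[0,0,-0.1,0,0,0.0192,0.6],[0,0,0,0,0,0.0192,0.6],[0,0,0,0,0,0.0192,0.6],[0,0,0,0,0,0.0192,0.6],[0,0,0,0,0,0.0192,0.6]]]}}

```text
t: 20.73
ee_pos: [0.514, -0.0607, 0.1852]
ee_rot: [1.192, 2.906, -0.0]
contact_force: [-0.8, 0.8, -0.7]
opening: 0.0514
grasp_force: 0.0
```

Request:
{"api": "drive_tool", "payload": {"motion": [[[0,0,0,0,0,0.0192,0.6],[0,0,0,0,0,0.0192,0.6],[0,0,0,0,0,0.0192,0.6],[0,0,0,0,0,0.0192,0.6],[0,0,0,0,0,0.0192,0.6],[0,0,0,0,0,0.0192,0.6],[0,0,0,0,0,0.0192,0.6],[0,0,0,0,0,0,0.6]]]}}

```text
t: 21.4
ee_pos: [0.514, -0.0603, 0.185]
ee_rot: [2.278, 2.163, 0.0]
contact_force: [0.5, 1.0, -0.4]
opening: 0.0511
grasp_force: 0.0
```

Request:
{"api": "drive_tool", "payload": {"motion": [[[0,0,0,0,0,0,0.6],[0,0,0,0,0,0,0.6]]]}}

```text
t: 21.57
ee_pos: [0.514, -0.0604, 0.1848]
ee_rot: [2.268, 2.174, -0.0]
contact_force: [-0.1, 0.0, -0.5]
opening: 0.0512
grasp_force: 0.0
```

Run:
```python
from h import *
shot("w7");p,_=robot.grab_frame("top");cv2.imwrite("pics/top7.png",p[:,:,::-1])
cv2.imwrite("pics/c7.png",cv2.resize(p[100:310,140:450,::-1],None,fx=2.4,fy=2.4,interpolation=cv2.INTER_CUBIC))
plan((.487,.36,.2),87.1)
```

```text
11 rows; total shift share [ 1.3963 -0.1512 -0.0507] turn share [-1.00e-05 -3.00e-05  1.11e-03] per row [ 0.1269 -0.0137 -0.0046] [-0.     -0.      0.0001]
```

View pics/c7.png

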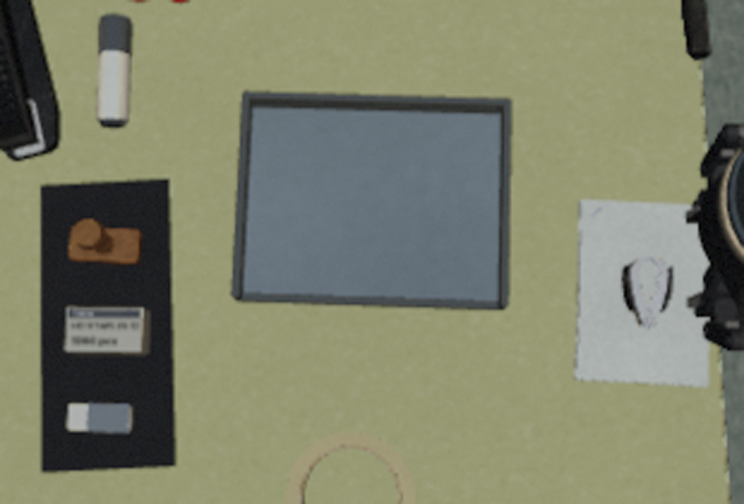

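The remover lies in the middle of the pile, and the stamp, box and eraser stand on the mat. Next I move over the mat.

Request:
{"api": "drive_tool", "payload": {"motion": [[[0.1247,-0.0126,-0.002,0,0,0.0011,0.6],[0.1247,-0.0126,-0.002,0,0,0,0.6],[0.1247,-0.0126,-0.002,0,0,0,0.6],[0.1247,-0.0126,-0.002,0,0,0,0.6],[0.1247,-0.0126,-0.002,0,0,0,0.6],[0.1247,-0.0126,-0.002,0,0,0,0.6],[0.1247,-0.0126,-0.002,0,0,0,0.6],[0.1247,-0.0126,-0.002,0,0,0,0.6]]]}}

```text
t: 22.33
ee_pos: [0.4992, 0.2416, 0.1895]
ee_rot: [-2.278, -2.163, 0.0]
contact_force: [0.2, -0.3, 0.4]
opening: 0.0512
grasp_force: 0.0
```

Request:
{"api": "drive_tool", "payload": {"motion": [[[0.1247,-0.0126,-0.002,0,0,0,0.6],[0.1247,-0.0126,-0.002,0,0,0,0.6],[0.1247,-0.0126,-0.002,0,0,0,0.6],[0.1247,-0.0126,-0.002,0,0,0,0.6],[0,0,0,0,0,0,0.6],[0,0,0,0,0,0,0.6],[0,0,0,0,0,0,0.6]]]}}

```text
t: 22.92
ee_pos: [0.4924, 0.3896, 0.1914]
ee_rot: [2.278, 2.163, -0.002]
contact_force: [1.0, 0.2, 0.2]
opening: 0.051
grasp_force: 0.0
```

Run:
```python
from h import *
shot("w8");P,_=cloud("w8");Q=P.reshape(-1,3)
def r(lo,hi,x0,x1):
    q=Q[(Q[:,2]>lo)&(Q[:,2]<hi)&(Q[:,0]>x0)&(Q[:,0]<x1)&(abs(Q[:,1]-.383)<.045)]
    return cv2.minAreaRect((q[:,:2]*1000).astype(np.float32)),len(q)
print("knob",r(.066,.09,.535,.59));print("base",r(.013,.022,.535,.59));print("box",r(.025,.05,.455,.52));print("er",r(.009,.03,.39,.44))
plan((.5598,.383,.0632),87.1)
```

```text
knob (((558.9674682617188, 383.2364807128906), (22.509496688842773, 22.587053298950195), 14.136191368103027), 772)
base (((559.57861328125, 382.7589111328125), (58.1040153503418, 28.52518081665039), 85.9852066040039), 1356)
box (((487.61358642578125, 377.4148254394531), (62.48198699951172, 36.58433151245117), 88.96985626220703), 2905)
er (((418.66448974609375, 385.1488342285156), (51.247093200683594, 23.017704010009766), 87.54598236083984), 1405)
4 rows; total shift share [-0.0067  0.224   0.4278] turn share [-3.0e-05  2.2e-04 -4.8e-04] per row [-0.0017  0.056   0.107 ] [-1.0e-05  5.0e-05 -1.2e-04]
```

Request:
{"api": "drive_tool", "payload": {"motion": [[[-0.0067,0.112,0,0,0,0,0.6],[0,0.112,0.03,0,0,0,0.6],[0,0,0.1,0,0,0,0.6],[0,0,0.1,0,0,0,0.6],[0,0,0.1,0,0,0,0.6],[0,0,0.07,0,0,0,0.6],[0,0,0,0,0,0,0.6],[0,0,0,0,0,0,0.6]]], "newtons": 30}}

```text
t: 23.63
ee_pos: [0.5596, 0.3827, 0.0715]
ee_rot: [2.281, 2.16, -0.004]
contact_force: [0.8, 0.7, 1.3]
opening: 0.0512
grasp_force: 0.0
```

Run:
```python
from h import *
plan((.5598,.383,.0612),87.1)
```

```text
1 rows; total shift share [0.001  0.0006 0.0342] turn share [-0.00023  0.00029 -0.00064] per row [0.001  0.0006 0.0342] [-0.00023  0.00029 -0.00064]
```

Request:
{"api": "drive_tool", "payload": {"motion": [[[0,0,0.034,0,0,0,0.6],[0,0,0,0,0,0,0.6],[0,0,0,0,0,0,0.1],[0,0,0,0,0,0,0.1],[0,0,0,0,0,0,0.1],[0,0,0,0,0,0,0.1],[0,0,0,0,0,0,0.1]]]}}

```text
t: 24.22
ee_pos: [0.5597, 0.3849, 0.0629]
ee_rot: [2.28, 2.161, 0.002]
contact_force: [-0.5, -1.3, 5.7]
opening: 0.0225
grasp_force: 29.5
```

Request:
{"api": "drive_tool", "payload": {"motion": [[[0,0,-0.06,0,0,0,0.1],[0,0,-0.1,0,0,0,0.1],[0,0,-0.1,0,0,0,0.1],[0,0,-0.07,0,0,0,0.1],[-0.06,0.016,0,0,0,0,0.1],[-0.117,0.0315,0,0,0,0,0.1],[-0.117,0.0315,0,0,0,0,0.1],[-0.117,0.0315,0,0,0,0,0.1]]]}}

```text
t: 24.88
ee_pos: [0.586, 0.2587, 0.1611]
ee_rot: [2.278, 2.163, 0.001]
contact_force: [0.7, 0.1, -1.6]
opening: 0.0224
grasp_force: 29.6
```

Request:
{"api": "drive_tool", "payload": {"motion": [[[-0.117,0.0315,0,0,0,0,0.1],[-0.117,0.0315,0,0,0,0,0.1],[-0.117,0.0315,0,0,0,0,0.1],[-0.117,0.0315,0,0,0,0,0.1],[-0.04,0.01,0,0,0,0,0.1],[0,0,0.09,0,0,0,0.1],[0,0,0.1,0,0,0,0.1],[0,0,0.08,0,0,0,0.1]]]}}

```text
t: 25.55
ee_pos: [0.6186, 0.1047, 0.0787]
ee_rot: [2.281, 2.16, 0.001]
contact_force: [0.1, -0.1, -1.3]
opening: 0.0225
grasp_force: 29.6
```

Request:
{"api": "drive_tool", "payload": {"motion": [[[0,0,0,0,0,0,0.1],[0,0,0,0,0,0,0.1]]]}}

```text
t: 25.72
ee_pos: [0.618, 0.1054, 0.0793]
ee_rot: [-2.278, -2.161, 0.003]
contact_force: [-0.2, 0.5, 0.8]
opening: 0.0225
grasp_force: 29.7
```

Run:
```python
from h import *
shot("w9");plan((.6197,.1034,.0636),87.1)
P,_=cloud("w9");q=P.reshape(-1,3)
q=q[(q[:,2]>.020)&(q[:,2]<.036)&(abs(q[:,0]-.619)<.035)&(q[:,1]>.108)&(q[:,1]<.14)];print(cv2.minAreaRect((q[:,:2]*1000).astype(np.float32)),len(q))
```

```text
1 rows; total shift share [-0.0082  0.0031  0.0567] turn share [ 5.0e-05 -6.0e-05 -3.5e-04] per row [-0.0082  0.0031  0.0567] [ 5.0e-05 -6.0e-05 -3.5e-04]
((619.0196533203125, 119.91505432128906), (25.571517944335938, 27.860586166381836), 85.97034454345703) 2453
```

Run:
```python
from h import *
for n in("w3","w9"):
    f=np.load(f"pics/{n}.npz");P,_=cloud(n);q=(P.reshape(-1,3)-f["p"])@Ro.from_rotvec(f["r"]).as_matrix()
    k=q[(q[:,2]<-.008)&(q[:,2]>-.02)&(abs(q[:,1])<.0105)&(abs(q[:,0])<.02)]
    b=q[(q[:,2]>.035)&(q[:,2]<.048)&(abs(q[:,1])<.03)&(q[:,0]>.005)&(q[:,0]<.04)]
    print(n,f["p"],np.percentile(k,[1,99],axis=0)[:,:2].round(4).tolist(),len(k),np.percentile(b,[1,99],axis=0).round(4).tolist(),len(b), cv2.minAreaRect((b[:,:2]*1000).astype(np.float32)))
```

```text
w3 [0.55821571 0.38098598 0.06995945] [[-0.0108, -0.01], [0.0101, 0.0101]] 2487 [[0.0053, -0.0143, 0.0366], [0.028, 0.0132, 0.0468]] 2437 ((16.57689094543457, -0.4250822067260742), (23.45939064025879, 28.15357208251953), 0.7460992336273193)
w9 [0.61795161 0.10544739 0.07925526] [[-0.0118, -0.0099], [0.009, 0.0099]] 2249 [[0.0051, -0.0134, 0.0377], [0.027, 0.0139, 0.0475]] 2264 ((16.051666259765625, 0.42670345306396484), (22.415632247924805, 27.84673309326172), 0.8650862574577332)
```

Request:
{"api": "drive_tool", "payload": {"motion": [[[-0.005,0.003,0.03,0,0,-0.001,0.1],[0,0,0.025,0,0,0,0.1],[0,0,0,0,0,0,0.1],[0,0,0,0,0,0,0.1]]]}}

```text
t: 26.1
ee_pos: [0.6204, 0.104, 0.064]
ee_rot: [2.272, 2.168, 0.003]
contact_force: [1.7, -0.0, 2.4]
opening: 0.0225
grasp_force: 30.4
```

Run:
```python
from h import *
print(robot.state()["ee_pos"],robot.state()["contact_force"]);plan((.6197,.1044,.0634),87.3)
```

```text
[0.62040947 0.10398236 0.06400154] [ 1.67770892 -0.04670345  2.35517456]
1 rows; total shift share [ 0.0013 -0.0024  0.002 ] turn share [ 3.8e-04 -8.0e-05  0.0e+00] per row [ 0.0013 -0.0024  0.002 ] [ 3.8e-04 -8.0e-05  0.0e+00]
```

Request:
{"api": "drive_tool", "payload": {"motion": [[[0.001,-0.0024,0.001,0,0,0,0.1],[0,0,0,0,0,0,0.1],[0,0,0,0,0,0,0.6],[0,0,0,0,0,0,0.6],[0,0,0,0,0,0,0.6],[0,0,-0.08,0,0,0,0.6],[0,0,-0.12,0,0,0,0.6],[0,0,-0.06,0,0,0,0.6]]]}}

```text
t: 26.77
ee_pos: [0.6191, 0.1048, 0.1436]
ee_rot: [2.272, 2.169, 0.003]
contact_force: [0.8, 0.9, 1.1]
opening: 0.0513
grasp_force: 0.0
```

Request:
{"api": "drive_tool", "payload": {"motion": [[[0.1006,-0.0543,0,0,0,0,0.6],[0.1006,-0.0543,0,0,0,0,0.6],[0.1006,-0.0543,0,0,0,0,0.6],[0.1006,-0.0543,0,0,0,0,0.6],[0.1006,-0.0543,0,0,0,0,0.6],[0.1006,-0.0543,0,0,0,0,0.6],[0.1006,-0.0543,0,0,0,0,0.6],[0.1006,-0.0543,0,0,0,0,0.6]]]}}

```text
t: 27.43
ee_pos: [0.4986, 0.3527, 0.1408]
ee_rot: [-2.273, -2.169, 0.001]
contact_force: [-0.2, 0.5, -0.4]
opening: 0.0512
grasp_force: 0.0
```

Request:
{"api": "drive_tool", "payload": {"motion": [[[0.1006,-0.0543,0,0,0,0,0.6],[0,0,0.1,0,0,0,0.6],[0,0,0.1,0,0,0,0.6],[0,0,0,0,0,0,0.6],[0,0,0,0,0,0,0.6]]]}}

```text
t: 27.85
ee_pos: [0.4841, 0.3814, 0.0799]
ee_rot: [-2.273, -2.169, 0.006]
contact_force: [0.9, 0.6, 1.4]
opening: 0.0517
grasp_force: 0.0
```

Run:
```python
from h import *
plan((.487,.383,.0223),87.1)
```

```text
2 rows; total shift share [0.0063 0.01   0.1918] turn share [-0.00043  0.00044  0.00063] per row [0.0031 0.005  0.0959] [-0.00021  0.00022  0.00031]
```

Request:
{"api": "drive_tool", "payload": {"motion": [[[0.0063,0.01,0.02,0,0,0,0.6],[0,0,0.09,0,0,0,0.6],[0,0,0.08,0,0,0,0.6],[0,0,0,0,0,0,0.6],[0,0,0,0,0,0,0.6],[0,0,0,0,0,0,0.2],[0,0,0,0,0,0,0.2],[0,0,0,0,0,0,0.2]]], "newtons": 45}}

```text
t: 28.52
ee_pos: [0.4891, 0.385, 0.0262]
ee_rot: [2.273, 2.168, 0.005]
contact_force: [-0.6, -1.3, 8.7]
opening: 0.0353
grasp_force: 46.5
```

Request:
{"api": "drive_tool", "payload": {"motion": [[[0,0,0,0,0,0,0.2],[0,0,0,0,0,0,0.2],[0,0,-0.05,0,0,0,0.2],[0,0,-0.1,0,0,0,0.2],[0,0,-0.1,0,0,0,0.2],[0,0,-0.1,0,0,0,0.2],[0,0,0,0,0,0,0.2]]]}}

```text
t: 29.1
ee_pos: [0.4901, 0.3867, 0.1359]
ee_rot: [2.273, 2.168, 0.015]
contact_force: [0.4, 1.1, -2.2]
opening: 0.0357
grasp_force: 45.5
```

Run:
```python
from h import *
plan((.6232,.2232,.1),87.3)
```

```text
6 rows; total shift share [-0.5242  0.4681  0.1191] turn share [ 0.00108 -0.00109 -0.     ] per row [-0.0874  0.078   0.0199] [ 0.00018 -0.00018 -0.     ]
```

Request:
{"api": "drive_tool", "payload": {"motion": [[[-0.05,0.045,0,0,0,0,0.2],[-0.079,0.0705,0,0,0,0,0.2],[-0.079,0.0705,0,0,0,0,0.2],[-0.079,0.0705,0,0,0,0,0.2],[-0.079,0.0705,0,0,0,0,0.2],[-0.079,0.0705,0,0,0,0,0.2],[-0.079,0.0705,0,0,0,0,0.2],[0,0,0.1,0,0,0,0.2]]]}}

```text
t: 29.77
ee_pos: [0.6291, 0.2137, 0.1038]
ee_rot: [2.277, 2.152, 0.012]
contact_force: [2.0, -1.5, -1.4]
opening: 0.0354
grasp_force: 45.5
```

Request:
{"api": "drive_tool", "payload": {"motion": [[[0,0,0.1,0,0,0,0.2],[0,0,0.1,0,0,0,0.2],[0,0,0.03,0,0,0,0.2],[0,0,0,0,0,0,0.2],[0,0,0,0,0,0,0.2]]]}}

```text
t: 30.18
ee_pos: [0.621, 0.2207, 0.0305]
ee_rot: [2.273, 2.169, 0.0]
contact_force: [0.3, 0.3, -1.6]
opening: 0.0354
grasp_force: 46.9
```

Run:
```python
from h import *
shot("w10");plan((.6232,.2232,.0245),87.3)
P,_=cloud("w10");q=P.reshape(-1,3)
q=q[(q[:,2]>.034)&(q[:,2]<.06)&(abs(q[:,0]-.624)<.0215)&(q[:,1]>.225)&(q[:,1]<.256)];print(cv2.minAreaRect((q[:,:2]*1000).astype(np.float32)),len(q),np.median(q[:,2]),np.percentile(q,[1,99],axis=0).round(4))
P,_=cloud("w1");q=P.reshape(-1,3)
q=q[(q[:,2]>.031)&(q[:,2]<.06)&(abs(q[:,0]-.624)<.0215)&(q[:,1]>.225)&(q[:,1]<.256)];print(cv2.minAreaRect((q[:,:2]*1000).astype(np.float32)),len(q),np.median(q[:,2]),np.percentile(q,[1,99],axis=0).round(4))
```

```text
1 rows; total shift share [0.0083 0.006  0.021 ] turn share [ 1.2e-04 -8.0e-05  5.0e-05] per row [0.0083 0.006  0.021 ] [ 1.2e-04 -8.0e-05  5.0e-05]
((623.9944458007812, 234.9809112548828), (19.943477630615234, 42.98360061645508), 89.9937744140625) 5720 0.03820995893496354 [[0.6029 0.2253 0.0346]
 [0.6448 0.2443 0.0574]]
((625.2644653320312, 236.5049591064453), (23.762022018432617, 36.0358772277832), 87.91282653808594) 1088 0.034917930567888666 [[0.6075 0.2254 0.033 ]
 [0.6427 0.248  0.0367]]
```

View pics/w10.png

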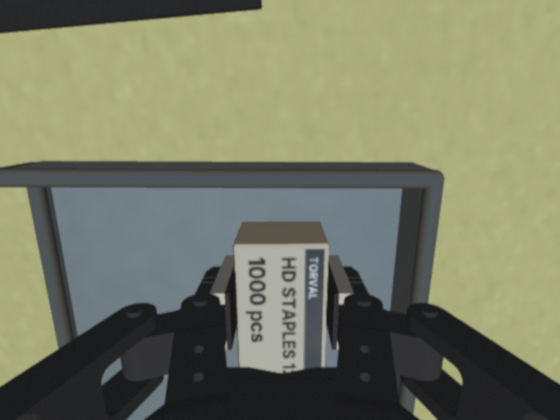

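The view shows the held box about 3 mm above the floor, with its far edge at row 250, square in the tray. I make a small correction and set it down.

Request:
{"api": "drive_tool", "payload": {"motion": [[[0.0116,0.0068,0,0,0,0,0.2],[0,0,0.009,0,0,0,0.2],[0,0,0,0,0,0,0.2],[0,0,0,0,0,0,0.2]]]}}

```text
t: 30.57
ee_pos: [0.6231, 0.2239, 0.0273]
ee_rot: [2.273, 2.169, 0.0]
contact_force: [0.2, 0.3, -0.8]
opening: 0.0352
grasp_force: 46.9
```

Run:
```python
from h import *
plan((.6235,.2242,.028),87.3)
```

```text
1 rows; total shift share [ 0.0009  0.0012 -0.0022] turn share [1.e-05 0.e+00 4.e-05] per row [ 0.0009  0.0012 -0.0022] [1.e-05 0.e+00 4.e-05]
```

Request:
{"api": "drive_tool", "payload": {"motion": [[[0.001,0.001,0.004,0,0,0,0.2],[0,0,0,0,0,0,0.2],[0,0,0,0,0,0,0.6],[0,0,0,0,0,0,0.6],[0,0,0,0,0,0,0.6],[0,0,-0.08,0,0,0,0.6],[0,0,-0.12,0,0,0,0.6],[0,0,-0.1,0,0,0,0.6]]]}}

```text
t: 31.23
ee_pos: [0.6232, 0.2242, 0.117]
ee_rot: [-2.272, -2.168, 0.001]
contact_force: [0.6, 1.3, 0.2]
opening: 0.0512
grasp_force: 0.0
```

Request:
{"api": "drive_tool", "payload": {"motion": [[[0.0705,-0.1019,0,0,0,0,0.5],[0.0705,-0.1019,0,0,0,0,0.5],[0.0705,-0.1019,0,0,0,0,0.5],[0.0705,-0.1019,0,0,0,0,0.5],[0.0705,-0.1019,0,0,0,0,0.5],[0.0705,-0.1019,0,0,0,0,0.5],[0.0705,-0.1019,0,0,0,0,0.5],[0,0,0.06,0,0,0,0.5]]]}}

```text
t: 31.9
ee_pos: [0.4106, 0.3899, 0.1012]
ee_rot: [-2.259, -2.176, -0.009]
contact_force: [0.0, 1.3, 0.3]
opening: 0.043
grasp_force: 0.0
```

Request:
{"api": "drive_tool", "payload": {"motion": [[[0,0,0.1,0,0,0,0.5],[0,0,0.05,0,0,0,0.5],[0,0,0,0,0,0,0.5],[0,0,0,0,0,0,0.5]]]}}

```text
t: 32.23
ee_pos: [0.4163, 0.382, 0.0527]
ee_rot: [-2.273, -2.169, 0.002]
contact_force: [-0.0, 0.0, -0.3]
opening: 0.0426
grasp_force: 0.0
```

Run:
```python
from h import *
plan((.4172,.383,.0202),87.3)
```

```text
1 rows; total shift share [0.0037 0.003  0.1083] turn share [-1.8e-04  1.6e-04  7.0e-05] per row [0.0037 0.003  0.1083] [-1.8e-04  1.6e-04  7.0e-05]
```

Request:
{"api": "drive_tool", "payload": {"motion": [[[0.0037,0.003,0.05,0,0,0,0.5],[0,0,0.055,0,0,0,0.5],[0,0,0,0,0,0,0.5],[0,0,0,0,0,0,0.5],[0,0,0,0,0,0,0.1],[0,0,0,0,0,0,0.1],[0,0,0,0,0,0,0.1],[0,0,0,0,0,0,0.1]]], "newtons": 25}}

```text
t: 32.9
ee_pos: [0.4182, 0.3837, 0.023]
ee_rot: [2.273, 2.168, 0.003]
contact_force: [-0.6, -1.0, 7.5]
opening: 0.0209
grasp_force: 25.4
```

Request:
{"api": "drive_tool", "payload": {"motion": [[[0,0,0,0,0,0,0.1],[0,0,-0.05,0,0,0,0.1],[0,0,-0.1,0,0,0,0.1],[0,0,-0.1,0,0,0,0.1],[0,0,-0.1,0,0,0,0.1],[0,0,0,0,0,0,0.1]]]}}

```text
t: 33.4
ee_pos: [0.4192, 0.3856, 0.1326]
ee_rot: [-2.273, -2.168, -0.014]
contact_force: [-0.9, 0.9, -0.1]
opening: 0.021
grasp_force: 24.7
```

Run:
```python
from h import *
plan((.5643,.1628,.12),87.3)
```

```text
7 rows; total shift share [-0.7192  0.5177  0.0403] turn share [ 0.00091 -0.00103  0.     ] per row [-0.1027  0.074   0.0058] [ 0.00013 -0.00015  0.     ]
```

Request:
{"api": "drive_tool", "payload": {"motion": [[[-0.05,0.036,0,0,0,0,0.1],[-0.0956,0.0688,0,0,0,0,0.1],[-0.0956,0.0688,0,0,0,0,0.1],[-0.0956,0.0688,0,0,0,0,0.1],[-0.0956,0.0688,0,0,0,0,0.1],[-0.0956,0.0688,0,0,0,0,0.1],[-0.0956,0.0688,0,0,0,0,0.1],[-0.0956,0.0688,0,0,0,0,0.1]]]}}

```text
t: 34.07
ee_pos: [0.5634, 0.1586, 0.127]
ee_rot: [2.273, 2.168, 0.001]
contact_force: [0.8, 0.4, -0.6]
opening: 0.0207
grasp_force: 24.7
```

Request:
{"api": "drive_tool", "payload": {"motion": [[[0,0,0.1,0,0,0,0.1],[0,0,0.1,0,0,0,0.1],[0,0,0.1,0,0,0,0.1],[0,0,0.035,0,0,0,0.1],[0,0,0,0,0,0,0.1],[0,0,0,0,0,0,0.1]]]}}

```text
t: 34.57
ee_pos: [0.5625, 0.1606, 0.0262]
ee_rot: [-2.272, -2.169, 0.001]
contact_force: [1.8, 0.0, 0.4]
opening: 0.0212
grasp_force: 28.4
```

Run:
```python
from h import *
shot("w11");plan((.5643,.1628,.025),87.3)
for n,zl in(("w11",.0145),("w4",.0125)):
    P,_=cloud(n);q=P.reshape(-1,3);print(np.load(f"pics/{n}.npz")["p"])
    q=q[(q[:,2]>zl)&(q[:,2]<.03)&(abs(q[:,0]-.5645)<.0125)&(q[:,1]>.178)&(q[:,1]<.2)];print(n,cv2.minAreaRect((q[:,:2]*1000).astype(np.float32)),len(q),np.median(q[:,2]),np.percentile(q,[1,99],axis=0).round(4).tolist())
```

```text
1 rows; total shift share [0.0069 0.0044 0.0061] turn share [ 1.1e-04 -6.0e-05  1.0e-04] per row [0.0069 0.0044 0.0061] [ 1.1e-04 -6.0e-05  1.0e-04]
[0.56247845 0.16062326 0.02622591]
w11 ((563.4362182617188, 183.0996551513672), (21.90715980529785, 10.162641525268555), 0.12265551835298538) 1278 0.01934293619567641 [[0.5529, 0.1781, 0.0149], [0.5741, 0.1877, 0.0209]]
[0.56211768 0.16802566 0.02141961]
w4 ((564.6945190429688, 183.99710083007812), (12.674689292907715, 22.117889404296875), 87.97156524658203) 1480 0.015727120463642857 [[0.5539, 0.1782, 0.0129], [0.5752, 0.19, 0.0173]]
```

Request:
{"api": "drive_tool", "payload": {"motion": [[[0.0077,0.0035,0,0,0,0,0.1],[0,0,0.006,0,0,0,0.1],[0,0,0,0,0,0,0.1],[0,0,0,0,0,0,0.1]]]}}

```text
t: 34.95
ee_pos: [0.5639, 0.1627, 0.0247]
ee_rot: [2.273, 2.169, 0.001]
contact_force: [-0.6, -0.6, 0.0]
opening: 0.021
grasp_force: 28.3
```

Run:
```python
from h import *
shot("w12");print(robot.state()["contact_force"])
for n,zl in(("w12",.0135),):
    P,_=cloud(n);q=P.reshape(-1,3)
    q=q[(q[:,2]>zl)&(q[:,2]<.03)&(abs(q[:,0]-.5645)<.0125)&(q[:,1]>.178)&(q[:,1]<.2)];print(n,np.median(q[:,2]),np.percentile(q,[1,99],axis=0).round(4).tolist())
```

```text
[-0.64579392 -0.62188993 -0.46970701]
w12 0.017876811895049152 [[0.5544, 0.1781, 0.0139], [0.5755, 0.1898, 0.0194]]
```

Request:
{"api": "drive_tool", "payload": {"motion": [[[0,0,0.0055,0,0,0,0.1],[0,0,0,0,0,0,0.1],[0,0,0,0,0,0,0.1],[0,0,0,0,0,0,0.5],[0,0,0,0,0,0,0.5],[0,0,0,0,0,0,0.5],[0,0,-0.08,0,0,0,0.5],[0,0,-0.12,0,0,0,0.5]]]}}

```text
t: 35.67
ee_pos: [0.5617, 0.1618, 0.0804]
ee_rot: [-2.27, -2.167, 0.009]
contact_force: [1.0, 0.1, 0.2]
opening: 0.0425
grasp_force: 0.0
```

Request:
{"api": "drive_tool", "payload": {"motion": [[[0,0,-0.12,0,0,0,0.8],[0,0,-0.12,0,0,0,1],[0,0,-0.12,0,0,-0.007,1],[0.054,0.09,-0.09,0,0,0,1],[0,0,0,0,0,0,1],[0,0,0,0,0,0,1],[0,0,0,0,0,0,1]]]}}

```text
t: 36.25
ee_pos: [0.5901, 0.1783, 0.2167]
ee_rot: [-2.224, -2.218, 0.002]
contact_force: [-0.0, 0.1, -0.2]
opening: 0.0854
grasp_force: 0.0
```

Run:
```python
from h import *
shot("w13")
for f in("w1","w13"):
    P,_=cloud(f);Q=P.reshape(-1,3);print(f,np.load(f"pics/{f}.npz")["p"])
    print("tray",rect(P,(180,70,400,330),.0265,.034))
    for n,lo,hi,x,y,hx,hy in[("box",.032,.04,.624,.217,.024,.038),("base",.0175,.022,.619,.118,.018,.02),("knob",.066,.09,.619,.104,.03,.03),("er",.0145,.02,.564,.164,.018,.034)]:
        q=Q[(Q[:,2]>lo)&(Q[:,2]<hi)&(abs(Q[:,0]-x)<hx)&(abs(Q[:,1]-y)<hy)];print(n,[np.round(v,1) for v in cv2.minAreaRect((q[:,:2]*1000).astype(np.float32))],len(q),np.median(q[:,2]).round(4))
```

```text
w1 [0.5907958  0.1790531  0.22117522]
tray (array([592.9, 160.1]), array([173.3, 223.2]), 87.1, 31.6, 4935)
box [array([624.6, 217.4]), array([62. , 36.1]), np.float64(88.0)] 2733 0.035
base [array([619.7, 114.4]), array([34.1, 28. ]), np.float64(86.1)] 686 0.0202
knob [array([618.8, 103.4]), array([22.8, 22.9]), np.float64(43.3)] 581 0.0747
er [array([563.9, 163.9]), array([50.7, 22.8]), np.float64(86.8)] 1081 0.0167
w13 [0.59014596 0.17833094 0.21674547]
tray (array([593.2, 160.1]), array([172.6, 223.4]), 87.2, 31.5, 5013)
box [array([623., 216.]), array([62. , 36.1]), np.float64(88.1)] 2805 0.035
base [array([621. , 114.2]), array([34.1, 28.1]), np.float64(86.2)] 700 0.0201
knob [array([620.1, 103.2]), array([22.6, 22.6]), np.float64(45.1)] 602 0.0747
er [array([564. , 163.5]), array([52.1, 22. ]), np.float64(88.5)] 1117 0.0167
```

View pics/w13.png

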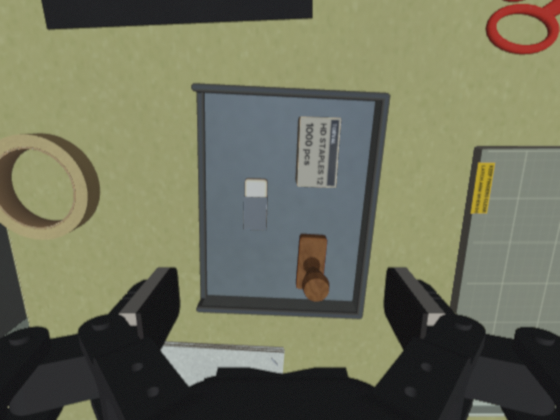

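The wrist view shows the three supplies back in the tray: the box at (319,151), the stamp at (312,262) and the eraser at (256,204). The measured offsets are within about 2 mm and 2 degrees of the start, so I hand the job in.

Run:
```python
from workcell import robot
print(robot.sign_off())
```

```text
the job is handed in; nothing more can be done
None
```

I handed the job in at about 36 s (limit 147 s): the staple remover lies on the middle of the slip pile, and the stamp, staple box and eraser are back in the tray, measured within about 2.5 mm and 2° of where they stood.

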